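Pour a bearing ball into its tray and present the tray level

TASK

Take the pouring pan by its handle and tip it so that the steel bearing ball rolls out into the square bearing tray and settles in the pocket in the tray's middle, without the gripper touching the ball, then stand the empty pan back upright on the worktop and let it go. Then lift the tray by its upright grip fin, keep it level so that the ball never leaves the pocket, and finish while still holding it level and still, its middle over the middle of the black rubber pad and its underside about 10 cm above the worktop. Do not shove about the tape rolls and the cream spool that lie near the work.

Things in the scene. Friction and masses are not known exactly. Their poses are not given: they have to be found in the camera images.
- pan: Loose round dark steel pan, 0.16 kg. Origin: centre of its underside; z up. Inside: floor 34 mm across, walls (3 mm thick) rising at 40 degrees from horizontal to a rim 120 mm across, 38 mm high; round foot 68 mm across. Rolled about its handle either way, it lets the ball roll out over the lower side of the rim from a little over 40 degrees, surely at 60.
- pan_grip (a point): Point in the pan's handle to grip it at, 108 mm along the pan's -y from its middle, 45 mm above its underside; axes as the pan's. The flat-sided black handle runs along the pan's -y from 55 to 155 mm from the middle; it is 14 mm wide (along x) and 16 mm high, centred at this height.
- ball: Loose polished steel bearing ball, 28 mm across, 0.09 kg, at the start inside the pan. Origin at its centre (its axes turn as it rolls).
- tray: Loose square aluminium tray, 126 x 126 mm outside, walls 3 mm thick and 32 mm high, 0.26 kg. Origin: centre of its underside; z up. The floor slopes down at 8 degrees from all four sides to a square pocket of 14 mm in the middle, so a ball dropped in rolls there by itself. A grip fin stands outside the -y wall.
- tray_pocket (a point): Centre of the pocket's mouth, at the tray's middle, 6 mm above its underside; axes as the tray's. The ball rests in it with its centre about 12 mm above this point. A tilt of about 30 degrees, or a jerk, rolls it out.
- tray_grip (a point): Point to grip the tray's upright fin at: 88 mm to -y of the tray's middle, 38 mm above its underside; axes as the tray's. The fin is 12 mm thick along x (grip it across this), spans y = -62 to -108 mm from the tray's middle, and is 52 mm high from the underside.
- pad: Black rubber pad, 120 x 120 x 4 mm, fixed on the worktop. Origin: centre of its underside.
- grey_tape: Loose roll of grey tape lying flat, 90 mm across, 30 mm high; not part of the job. Origin: centre of its underside.
- paper_tape: Loose roll of cream paper tape lying flat, 100 mm across, 24 mm high; not part of the job. Origin: centre of its underside.
- spool: Loose cream thread spool standing upright, 48 mm across, 55 mm high; not part of the job. Origin: centre of its underside.

How it is judged (in metres and radians):
On the way, in this order (a step that is already met when the one before it is completed fails the run):
1. the pan has been picked up with the ball in it (height (world z) of pan above 0.03 m and distance between ball and pan below 0.06 m), for 0.1 s.
2. the ball lies in the tray's pocket (horizontal distance between ball and tray_pocket below 0.006 m and z of ball in the frame of tray below 0.021 m and linear speed of ball below 0.05 m/s), for 0.2 s.
3. the pan stands upright on the worktop and has been let go (height (world z) of pan below 0.012 m and angle between pan's own z axis and vertical below 0.1 rad and contact force between the fingers and pan below 0.1 N and linear speed of pan below 0.02 m/s), for 0.2 s.
4. the tray has been lifted with the ball in its pocket (height (world z) of tray above 0.05 m and distance between ball and tray_pocket below 0.018 m), for 0.2 s.
At the end, for the whole second after the job is handed in: Gripper alone holds the tray: underside 60-150 mm above worktop, middle within 35 mm of the pad's, tilt under 0.12 rad, still, ball in the pocket; pan stands upright on the worktop, untouched; the two tape rolls and the spool within 30 mm of where they stood (height (world z) of tray between 0.06 and 0.15 m and horizontal distance between tray_pocket and pad below 0.035 m and angle between tray's own z axis and vertical below 0.12 rad and linear speed of tray below 0.02 m/s and contact force between the fingers and tray above 1 N and contact force between each of tray, the arm, the fingers and pan below 0.1 N and distance between ball and tray_pocket below 0.018 m and height (world z) of pan below 0.012 m and angle between pan's own z axis and vertical below 0.1 rad and distance of each of grey_tape, paper_tape, spool from where it was at the start of the episode below 0.03 m); the arm keeps its last pose, push and grip.
It fails at once if the ball leaves the pocket while the tray is off the worktop (height (world z) of tray_pocket above 0.026 m and distance between ball and tray_pocket above 0.022 m).
It fails at once if the tray is tipped by more than 0.4 rad (23 degrees) (angle between tray's own z axis and vertical above 0.4 rad).
It fails at once if the gripper touches the ball (contact force between the fingers and ball above 0.2 N).
It fails at once if a tape roll or the spool is shoved more than 30 mm (distance of any of grey_tape, paper_tape, spool from where it was at the start of the episode above 0.03 m).
It also fails if it takes over 72 s, if anything falls off the work surface, if the arm or the gripper's body presses on something with over 40 N, if the wrist force passes 120 N, or if a joint passes its speed limit or range.

ROBOT

A 6-joint arm with a two-finger parallel gripper is mounted at the origin on a cart in front of the work surface, level with it; the furniture and walls round the work are solid. World frame = base frame: x ahead of the robot, y to its left, z up, the work surface at z = 0. Lengths are in mm, angles in rad, forces in N, time in s.
With the tool pointing down it reaches from about 300 to 825 mm from the base axis. Payload 5.4 kg.
Tool frame: the origin (TCP) lies at the very end of the fingers, on their centre line; the grasp point (between the pads) lies 19 mm behind it (arm.grasp_offset is the distance from the TCP to the grasp point, in mm); z points along the fingers, y is the direction in which the jaws open and shut (so a half turn about z gives the same grasp; the last joint's range is limited). The gripper opens to 92 mm and grips with 3 to 60 N. Pads are 20 mm wide; open, the fingers measure 128 mm over their backs; the gripper's body (75 mm by 189 mm) begins 69 mm behind the grasp point.
Start: joints at [1.109, 0.158, 1.597, -0, 1.386, -0.21], TCP at [143.271, 556.848, 214.601] pointing down, gripper open.
Joint ranges: [-2.91, 2.91], [-0.94, 2.29], [0.18, 2.7], [-1.29, 4.43], [0.17, 2.64], [-3, 3]. Speed limits (rad/s): [2.57, 2.57, 3.14, 3.14, 3.14, 3.14].

INTERFACE

Orientations are given as a unit quaternion [w, x, y, z].
In Python, from bench import arm, camera gives the robot as it stands. The module is installed in compiled form; this text tells all that it offers.
- The arm moves only by the shell command python3 -m inch 'ROWS' [OPENING] [FORCE]. ROWS is text: rows parted by semicolons, each of 4 numbers parted by spaces: the shift along the world's x, y, z in mm, then the turn about the world's z in degrees. In form: tx ty tz turn; .... A call has 1 to 8 rows; each row is the pose to reach, as a shift and turn from the pose commanded when the call began; what a row does not reach only later rows make up. A row lasts 1/10 s, in which the tool goes at most 50 mm and 8.59 degrees, less where a joint would pass 70% of its speed; a pose out of reach is approached as far as the arm can. A call with a gripper value outside its range is refused whole. OPENING is the opening, from 0 (shut) to 1 (fully open), set as the call begins (- or left out, the last holds). The fingers move at their own pace and stop on an object; FORCE is the grip in N (left out, the last holds). Time passes only in rows, so rows that repeat a pose let the fingers close. It gives the time, the measured TCP pose, the force and the opening at its end, in the units of the state.
- arm.read_state(): the state, without advancing time (a new reading comes with each control period).
- camera(name): name is "scene" or "top" or "wrist"; returns a dict with "image" (400x640x3 uint8, red, green, blue), "range_z" (400x640 float32, mm along the optical axis (not along the pixel's ray), 0 where there is no reading), "mtx" (3x3 intrinsics, pixels), "pose" (4x4, takes a point from camera to world coordinates). Camera axes: x right, y up, looking along -z (the intrinsics and any distortion apply to the point x, -y, -z); pixel columns grow to the right and rows downward; lengths in mm; the calibration is good to about 2 mm. A picture is of the moment at which its call begins.
- arm.finish_job(): hands the job in, once; it reports no verdict.
The state is a dict: "clock": time; "qpos": joint angles; "qd": joint speeds; "joint_torque": joint torques, N m; "ee_pos": TCP position; "orientation": TCP orientation; "wrist_force": force on the tool from outside, world axes, zero at the start; "torque": the same for the moment, N m; "gripper_width": finger opening in mm.
Only numpy, scipy, OpenCV 4.12 (cv2) and the standard library are available. Lean on these libraries where they do the work, as an engineer would, in place of code of your own. Each camera call takes 0.05 s, during which the arm holds its last target.

## Working session

There is one attempt and no reset: what is moved stays moved. The work goes in short steps, Python scripts to look and compute and a shell command to move; the robot and the scene stay as the last step left them, time stands still between calls to the robot, and variables do not carry over. Pictures are saved under pics/ and viewed, and the job is handed in when it is done.

```bash
mkdir -p pics
python3 - <<'E'
from bench import arm,camera
import cv2,numpy as np
for n in ["scene","top","wrist"]:
    c=camera(n); cv2.imwrite(f"pics/{n}0.png",c["image"][:,:,::-1])
    np.savez(f"{n}0.npz",**c)
    print(n,c["mtx"].round(1).tolist(),c["pose"].round(3).tolist(),c.keys())
print(arm.read_state())
E
```

```text
scene [[437.1, 0.0, 331.2], [0.0, 437.1, 197.6], [0.0, 0.0, 1.0]] [[0.702, 0.46, -0.544, -68.392], [-0.712, 0.446, -0.542, -607.967], [-0.006, 0.768, 0.641, 803.368], [0.0, 0.0, 0.0, 1.0]] dict_keys(['image', 'range_z', 'mtx', 'pose'])
top [[361.5, 0.0, 319.3], [0.0, 361.5, 205.1], [0.0, 0.0, 1.0]] [[-0.015, 0.976, -0.216, 361.439], [-1.0, -0.016, 0.001, 41.202], [-0.003, 0.216, 0.976, 1019.006], [0.0, 0.0, 0.0, 1.0]] dict_keys(['image', 'range_z', 'mtx', 'pose'])
wrist [[302.7, 0.0, 320.5], [0.0, 302.7, 199.4], [0.0, 0.0, 1.0]] [[0.249, -0.928, -0.277, 63.823], [0.969, 0.238, 0.074, 577.938], [-0.002, -0.287, 0.958, 383.345], [0.0, 0.0, 0.0, 1.0]] dict_keys(['image', 'range_z', 'mtx', 'pose'])
{'clock': 0.15, 'qpos': array([ 1.10890074e+00,  1.58919846e-01,  1.59794279e+00,  1.55160340e-05,
        1.38622356e+00, -2.10098532e-01]), 'qd': array([-0.00136743, -0.00303787, -0.00211912, -0.00136672,  0.00117344,
        0.00087221]), 'joint_torque': array([ 1.54981804e-03, -3.85913086e+01, -3.22437108e+01,  7.04394048e-02,
        3.50250013e-02, -1.00053001e-04]), 'ee_pos': array([143.04790621, 556.41207773, 213.83645903]), 'orientation': array([-2.53416118e-04,  1.25567583e-01,  9.92084787e-01, -7.02496060e-04]), 'wrist_force': array([-0.07766026, -0.41999958, -0.37262381]), 'torque': array([ 0.01215203, -0.02158394, -0.01687021]), 'gripper_width': 92.20445459390974}
```

View pics/top0.png

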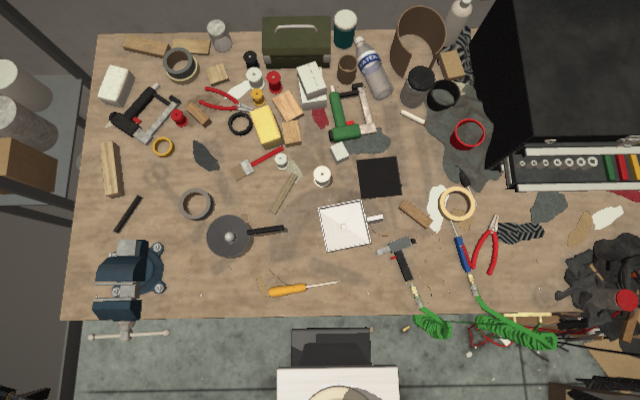

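View pics/scene0.png

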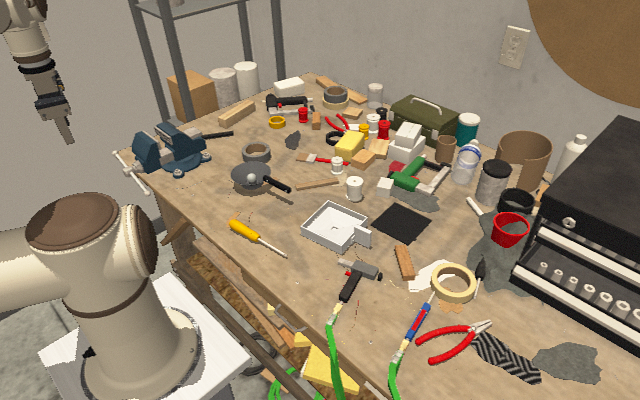

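```bash
cat > h.py <<'E'
import numpy as np,cv2
def ray(c,u,v):
    K=c["mtx"];P=c["pose"]
    d=np.array([(u-K[0,2])/K[0,0],-(v-K[1,2])/K[1,1],-1.])
    return P[:3,3],P[:3,:3]@d
def onplane(c,u,v,z):
    o,d=ray(c,u,v); t=(z-o[2])/d[2]; return o+t*d
def cloud(c):
    K=c["mtx"];P=c["pose"];Z=c["range_z"].astype(float)
    v,u=np.mgrid[0:400,0:640]
    p=np.stack([(u-K[0,2])/K[0,0]*Z,-(v-K[1,2])/K[1,1]*Z,-Z],-1)
    return p@P[:3,:3].T+P[:3,3]
E
python3 - <<'E'
from h import *
c=dict(np.load("top0.npz")); W=cloud(c); im=c["image"]; hsv=cv2.cvtColor(im,cv2.COLOR_RGB2HSV)
v,u=np.mgrid[0:400,0:640]
for n,(a,b,cc,d) in dict(pan=(200,270,205,262),handle=(248,292,222,240),tray=(316,372,198,254),fin=(366,386,210,224),pad=(355,404,155,198),spool=(312,332,164,190),ptape=(437,477,184,224),gtape=(178,214,186,222)).items():
    s=(u>=a)&(u<b)&(v>=cc)&(v<d); p=W[s]
    for z0,z1 in [(3,15),(15,36),(36,70)]:
        q=p[(p[:,2]>z0)&(p[:,2]<z1)]
        if len(q)>8: print(n,z0,len(q),q.mean(0).round(0),q.min(0).round(0),q.max(0).round(0))
for n,x0,y0,x1,y1 in [("a",195,185,405,265)]:
    cv2.imwrite("pics/z.png",cv2.resize(im[150:270,185:405,::-1],None,fx=3.6,fy=3.6,interpolation=cv2.INTER_CUBIC))
E
```

```text
pan 3 343 [505. 297.   9.] [431. 184.   3.] [591. 381.  15.]
pan 15 1127 [504. 302.  27.] [442. 235.  15.] [588. 375.  36.]
pan 36 258 [503. 254.  44.] [439. 177.  36.] [555. 351.  56.]
handle 36 207 [509. 187.  51.] [490. 140.  36.] [523. 237.  56.]
tray 3 1762 [523. -27.   9.] [ 451. -105.    3.] [605.  52.  15.]
tray 15 323 [527. -33.  27.] [ 450. -103.   15.] [594.  45.  35.]
tray 36 30 [535. -93.  48.] [ 529. -100.   36.] [541. -86.  53.]
fin 3 11 [ 537. -114.    8.] [ 531. -143.    3.] [551. -91.  14.]
fin 15 21 [ 532. -110.   27.] [ 527. -131.   17.] [536. -88.  36.]
fin 36 86 [ 537. -108.   49.] [ 529. -132.   36.] [546. -86.  54.]
pad 3 667 [ 667. -133.    4.] [ 607. -208.    3.] [729. -72.   8.]
spool 3 27 [654.  31.   6.] [634.   5.   3.] [708.  60.  14.]
spool 15 24 [646.  33.  25.] [643.  15.  16.] [657.  52.  36.]
spool 36 224 [663.  32.  53.] [640.   9.  36.] [688.  54.  59.]
ptape 3 173 [ 589. -358.    9.] [ 527. -413.    3.] [ 641. -297.   15.]
ptape 15 561 [ 584. -351.   22.] [ 531. -410.   15.] [ 639. -298.   28.]
gtape 3 94 [587. 390.   9.] [546. 347.   3.] [624. 446.  15.]
gtape 15 471 [590. 391.  27.] [546. 346.  15.] [637. 436.  34.]
```

View pics/z.png

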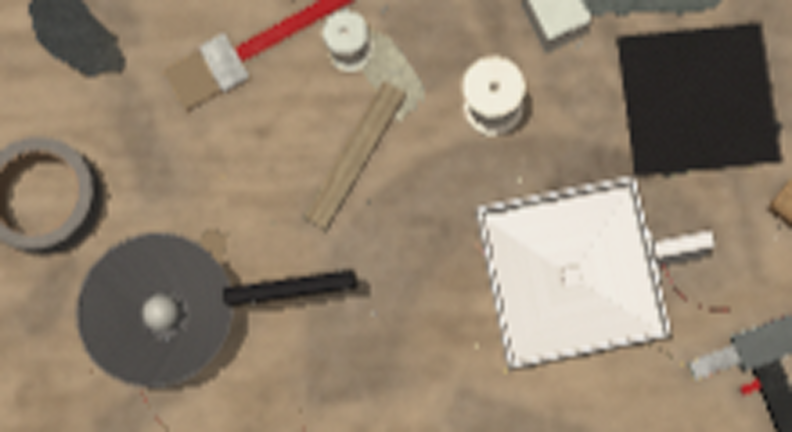

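Run:
```python
from h import *
c=dict(np.load("top0.npz")); im=c["image"]; g=im.max(2).astype(int); W=cloud(c)
f=lambda x,y:(185+(x+.5)/3.6-.5,150+(y+.5)/3.6-.5)
# handle by dark mask
m=np.zeros(g.shape,np.uint8); m[222:245,246:288]=(g[222:245,246:288]<45)
m&=(W[:,:,2]>38).astype(np.uint8)
ys,xs=np.nonzero(m); P=np.array([onplane(c,x,y,53) for x,y in zip(xs,ys)])
mu=P[:,:2].mean(0); w,V=np.linalg.eigh(np.cov((P[:,:2]-mu).T)); d=V[:,1]; 
if d[1]>0:d=-d
t=(P[:,:2]-mu)@d
print("handle",len(xs),mu.round(1),d.round(3),t.min().round(1),t.max().round(1), "heading(deg) of handle",np.degrees(np.arctan2(d[1],d[0])).round(1))
# pan rim: points
pts=[f(*p) for p in [(78,310),(160,233),(108,255),(108,365),(160,388),(212,255),(215,365)]]
Q=np.array([onplane(c,*p,38)[:2] for p in pts]);
A=np.c_[2*Q,np.ones(len(Q))]; s=np.linalg.lstsq(A,(Q**2).sum(1),rcond=None)[0]; r=np.sqrt(s[2]+s[0]**2+s[1]**2)
print("pan c",s[:2].round(1),"r",r.round(1)); 
print("via handle grip:", (s[:2]+108*d).round(1), "mid handle->centre", (mu-(105)*d).round(1))
T=np.array([onplane(c,*f(*p),32)[:2] for p in [(479,207),(633,178),(671,335),(512,369)]])
print("tray corners",T.round(0).tolist(),T.mean(0).round(1),[np.linalg.norm(T[i]-T[i-1]).round(1) for i in range(4)])
F=[onplane(c,*f(*p),52)[:2].round(1) for p in [(657,250),(713,240)]]; print("fin",F)
pk=onplane(c,*f(571,275),6); print("pocket",pk.round(1))
D=np.array([onplane(c,*f(*p),4)[:2] for p in [(617,38),(760,23),(781,160),(636,175)]]); print("pad",D.mean(0).round(1))
b=onplane(c,*f(160,310),27);print("ball",b.round(1))
from bench import arm
from scipy.spatial.transform import Rotation as R
q=arm.read_state()["orientation"]; print("tool y axis",R.from_quat(q,scalar_first=True).as_matrix()[:,1].round(3))
```

```text
handle 131 [509.9 188.6] [ 0.123 -0.992] -48.3 49.0 heading(deg) of handle -82.9
pan c [497.2 289.2] r 58.9
via handle grip: [510.5 182. ] mid handle->centre [496.9 292.8]
tray corners [[574.0, 45.0], [596.0, -75.0], [473.0, -99.0], [449.0, 22.0]] [522.8 -26.7] [np.float64(127.6), np.float64(122.2), np.float64(125.2), np.float64(123.5)]
fin [array([534.7, -88.6]), array([ 541.7, -131.2])]
pocket [524.1 -26.2   6. ]
pad [ 668.  -134.2]
ball [498.5 291.   27. ]
tool y axis [ 0.249  0.968 -0.001]
```

```bash
python3 -m inch '33 -34 0 -8.5;66 -68 0 -17;99 -101 0 -25.5;132 -135 0 -34;165 -168 0 -42.5;198 -202 0 -51;231 -236 0 -59.5;264 -269 0 -68' 1 60
python3 -m inch '33 -34 0 -0.5;66 -68 -10 -0.5;103 -105 -30 -0.5;103 -105 -60 -0.5;103 -105 -60 -0.5;103 -105 -60 -0.5'
python3 - <<'E'
from h import *
from bench import camera,arm
for n in ["wrist","scene"]:
    c=camera(n); cv2.imwrite(f"pics/{n}1.png",c["image"][:,:,::-1]); np.savez(f"{n}1.npz",**c)
E
```

```text
clock: 0.95
ee_pos: [408.1, 286.2, 214.5]
orientation: [-0.0, 0.661, 0.75, -0.0]
wrist_force: [1.0, 1.2, 0.8]
gripper_width: 91.8
clock: 1.55
ee_pos: [509.4, 183.1, 154.3]
orientation: [-0.001, 0.662, 0.749, -0.001]
wrist_force: [-0.3, -0.8, 0.3]
gripper_width: 91.8
```

View pics/wrist1.png

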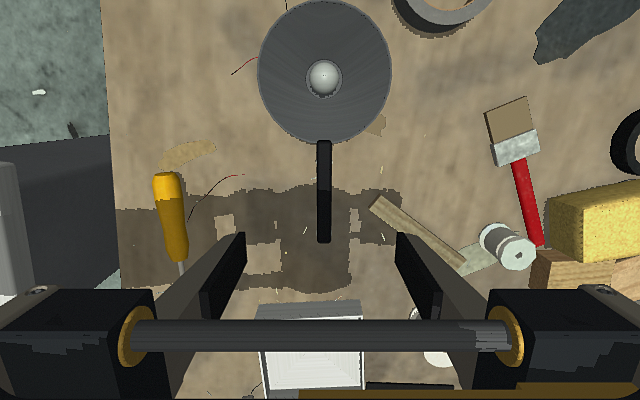

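```bash
python3 - <<'E'
from h import *
c=dict(np.load("wrist1.npz"))
for p in [(323,140,53),(323,242,53),(258,75,38),(392,75,38),(324,77,27)]: print(p,onplane(c,*p).round(1))
E
python3 -m inch '0 0 -45 0;0 0 -90 0;0 0 -128 0;0 0 -128 0'
```

```text
(323, 140, 53) [504.  238.7  53. ]
(323, 242, 53) [516.4 141.3  53. ]
(258, 75, 38) [440.6 286.   38. ]
(392, 75, 38) [557.3 300.5  38. ]
(324, 77, 27) [498.3 292.6  27. ]
clock: 2.05
ee_pos: [505.9, 183.3, 23.0]
orientation: [-0.003, 0.662, 0.75, -0.003]
wrist_force: [-1.3, -0.5, -0.1]
gripper_width: 92.2
```

```bash
python3 -m inch '0 3 0 0;0 3 0 0;0 3 0 0;0 3 0 0;0 3 0 0;0 3 0 0;0 3 0 0;0 3 0 0' 0 60
python3 -m inch '0 3 0 0;0 3 0 0'
```

```text
clock: 2.85
ee_pos: [510.2, 185.8, 26.5]
orientation: [-0.0, 0.662, 0.749, -0.0]
wrist_force: [-0.0, -0.1, 0.6]
gripper_width: 30.0
clock: 3.05
ee_pos: [510.3, 189.1, 26.6]
orientation: [-0.0, 0.662, 0.749, 0.0]
wrist_force: [0.1, 0.2, -0.7]
gripper_width: 13.9
```

```bash
python3 -m inch '0 0 0 0;0 0 5 0;0 0 15 0;0 0 30 0;0 0 45 0;0 0 60 0;0 0 60 0'
python3 - <<'E'
from h import *
from bench import camera,arm
c=camera("scene"); cv2.imwrite(f"pics/scene2.png",cv2.resize(c["image"][100:240,180:400,::-1],None,fx=3.5,fy=3.5))
c=camera("wrist"); cv2.imwrite(f"pics/wrist2.png",c["image"][:,:,::-1])
E
```

```text
clock: 3.75
ee_pos: [512.7, 189.2, 90.1]
orientation: [0.002, 0.662, 0.749, 0.002]
wrist_force: [-0.2, 0.1, -2.1]
gripper_width: 13.6
```

View pics/scene2.png

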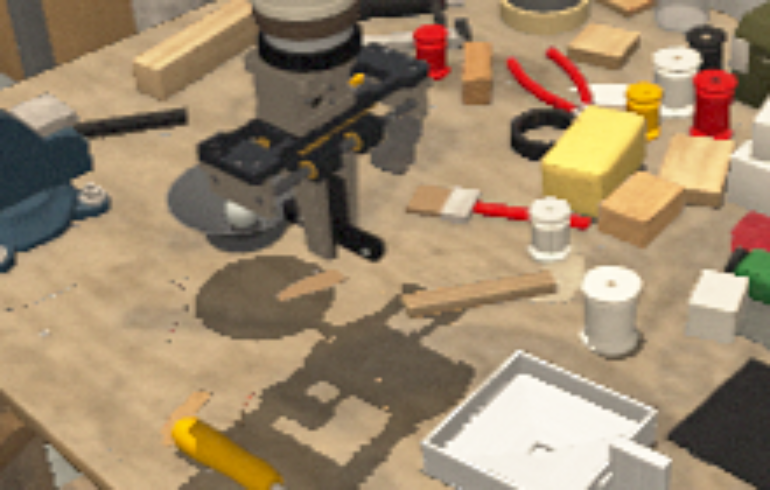

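View pics/wrist2.png

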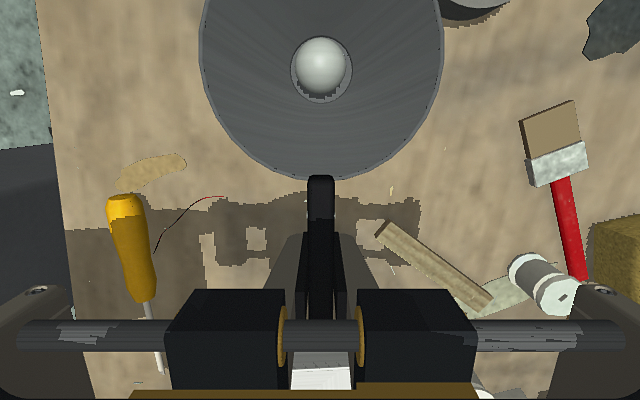

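```bash
python3 -m inch '-4 -8 8 -2;-11 -22 20 -6;-20 -40 35 -11;-29 -58 50 -16;-38 -77 65 -22;-47 -96 78 -28;-56 -115 85 -34;-65 -133 85 -40'
python3 -m inch '-9 -18 0 -6;-18 -36 0 -12;-27 -54 0 -18;-35 -70 0 -24;-42 -84 0 -30;-48 -96 0 -36;-51 -103 0 -41.5;-53 -106 0 -45'
python3 -m inch '0 0 0 -2;0 0 0 -2;0 0 0 -2'
python3 - <<'E'
from h import *
from bench import camera,arm
c=camera("scene"); cv2.imwrite(f"pics/scene3.png",cv2.resize(c["image"][120:320,200:440,::-1],None,fx=3,fy=3))
c=camera("wrist"); cv2.imwrite(f"pics/wrist3.png",c["image"][:,:,::-1])
E
```

```text
clock: 4.65
ee_pos: [444.8, 54.7, 172.5]
orientation: [0.0, 0.88, 0.475, 0.0]
wrist_force: [0.6, 0.1, -2.4]
gripper_width: 13.9
clock: 5.45
ee_pos: [391.0, -50.7, 171.0]
orientation: [-0.0, 0.995, 0.102, -0.001]
wrist_force: [-0.5, 1.0, -2.9]
gripper_width: 13.6
clock: 5.75
ee_pos: [391.6, -50.0, 171.2]
orientation: [-0.0, 0.996, 0.088, -0.001]
wrist_force: [0.1, -0.5, -2.5]
gripper_width: 13.2
```

View pics/scene3.png

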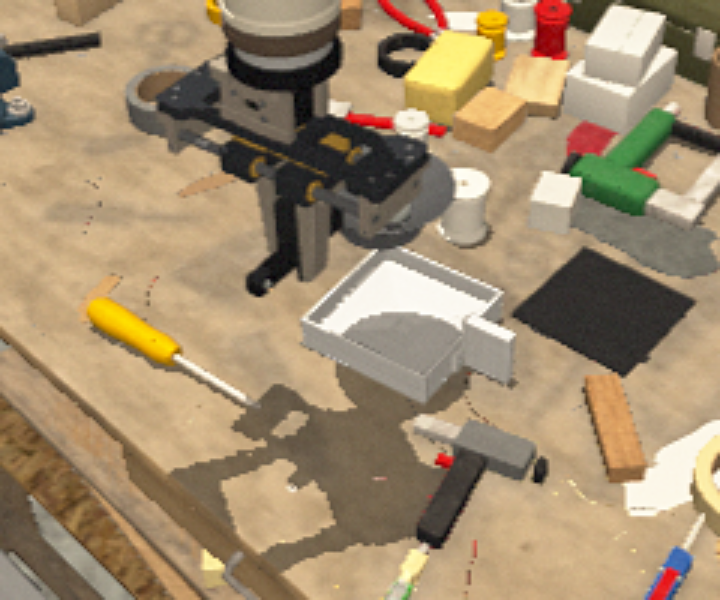

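View pics/wrist3.png

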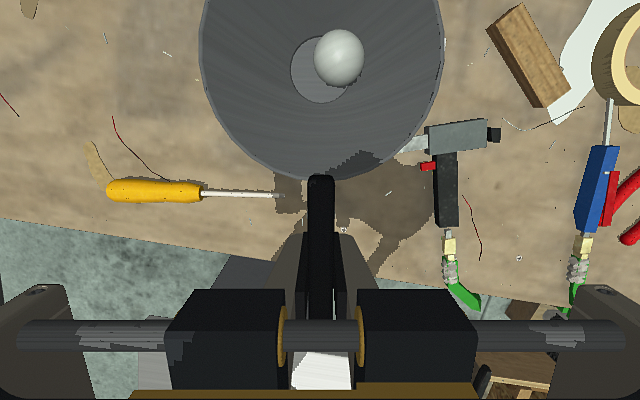

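```bash
cat > prof.py <<'E'
from h import *
from bench import camera,arm
import sys
n=sys.argv[1]
s=arm.read_state(); e=s["ee_pos"]
from scipy.spatial.transform import Rotation as R
ty=R.from_quat(s["orientation"],scalar_first=True).as_matrix()[:,1]
h=np.array([ty[1],-ty[0]]); 
if len(sys.argv)>2: h=-h
c=camera("wrist"); W=cloud(c)
cv2.imwrite(f"pics/w{n}.png",c["image"][:,:,::-1])
r=W[...,:2]-e[:2]; f=r@h; l=r@np.array([-h[1],h[0]])
# near and far rim on strip offset from ball
ok=(abs(l)<4)&(c["range_z"]>0)
zG=e[2]+19
# handle-top strip between grip front and pan
row=[]
for a in range(20,200,8):
    m=ok&(f>=a)&(f<a+8)
    row.append((a+4,round(float(np.median(W[...,2][m])-zG)) if m.any() else None))
print(h.round(3),"prof rel grip",row)
c2=camera("scene"); cv2.imwrite(f"pics/s{n}.png",cv2.resize(c2["image"][120:320,200:440,::-1],None,fx=3,fy=3))
print(e.round(1),s["gripper_width"].round(1),s["torque"].round(3),s["clock"])
E
python3 prof.py 4
python3 -m inch '0 0 0 0;0 0 0 0;0 0 0 0' - 30
python3 prof.py 5
```

```text
[-0.985 -0.175] prof rel grip [(24, 7), (32, 7), (40, None), (48, None), (56, None), (64, None), (72, None), (80, None), (88, None), (96, None), (104, None), (112, None), (120, None), (128, None), (136, None), (144, None), (152, None), (160, None), (168, None), (176, None), (184, None), (192, None), (200, None)]
clock: 6.25
ee_pos: [392.3, -50.1, 171.6]
orientation: [-0.0, 0.996, 0.088, 0.0]
wrist_force: [0.1, -0.1, -2.5]
gripper_width: 13.8
[-0.985 -0.175] prof rel grip [(24, 7), (32, 7), (40, None), (48, None), (56, None), (64, None), (72, None), (80, None), (88, None), (96, None), (104, None), (112, None), (120, None), (128, None), (136, None), (144, None), (152, None), (160, None), (168, None), (176, None), (184, None), (192, None), (200, None)]Traceback (most recent call last):
  File "prof.py", line 23, in <module>
    print(e.round(1),s["gripper_width"].round(1),s["torque"].round(3),s["clock"])
                     ^^^^^^^^^^^^^^^^^^^^^^^^
AttributeError: 'float' object has no attribute 'round'
Traceback (most recent call last):
  File "prof.py", line 23, in <module>
    print(e.round(1),s["gripper_width"].round(1),s["torque"].round(3),s["clock"])
                     ^^^^^^^^^^^^^^^^^^^^^^^^
AttributeError: 'float' object has no attribute 'round'
```

```bash
sed -i 's/h=np.array(\[ty\[1\],-ty\[0\]\])/h=np.array([-ty[1],ty[0]])/; s/s\["gripper_width"\].round(1)/s["gripper_width"]/' prof.py
python3 prof.py 6
python3 -m inch '0 0 0 0;0 0 0 0' - 20
python3 prof.py 7
```

```text
[0.985 0.175] prof rel grip [(24, 85), (32, 7), (40, 7), (48, -2), (56, -17), (64, -24), (72, -30), (80, -37), (88, -42), (96, -35), (104, -18), (112, -19), (120, -39), (128, -35), (136, -31), (144, None), (152, None), (160, None), (168, None), (176, None), (184, None), (192, None), (200, None)]
[392.3 -50.1 171.6] 13.580104682732818 [-0.024  0.442 -0.017] 6.35
clock: 6.65
ee_pos: [392.4, -50.2, 171.7]
orientation: [0.0, 0.996, 0.088, 0.0]
wrist_force: [0.7, 0.6, -2.0]
gripper_width: 13.7
[0.985 0.175] prof rel grip [(24, 85), (32, -5), (40, -8), (48, -35), (56, -51), (64, -64), (72, -71), (80, -74), (88, -56), (96, -52), (104, -54), (112, -74), (120, -73), (128, -70), (136, -68), (144, -66), (152, None), (160, None), (168, None), (176, None), (184, None), (192, None), (200, None)]
[392.4 -50.2 171.7] 13.665448458696554 [ 0.002  0.302 -0.021] 6.65
```

```bash
python3 -m inch '0 0 0 0' - 60; python3 prof.py 8
```

```text
clock: 6.85
ee_pos: [392.1, -50.1, 171.4]
orientation: [-0.0, 0.996, 0.088, -0.0]
wrist_force: [0.4, -0.3, -2.9]
gripper_width: 13.5
[0.985 0.175] prof rel grip [(24, 85), (32, -16), (40, -53), (48, -86), (56, -91), (64, -96), (72, -78), (80, -76), (88, -79), (96, -102), (104, -102), (112, -102), (120, -101), (128, -101), (136, None), (144, -184), (152, -183), (160, -182), (168, -181), (176, -180), (184, -181), (192, None), (200, None)]
[392.1 -50.1 171.4] 13.517725466359806 [-0.048  0.314  0.032] 6.85
```

View pics/s8.png

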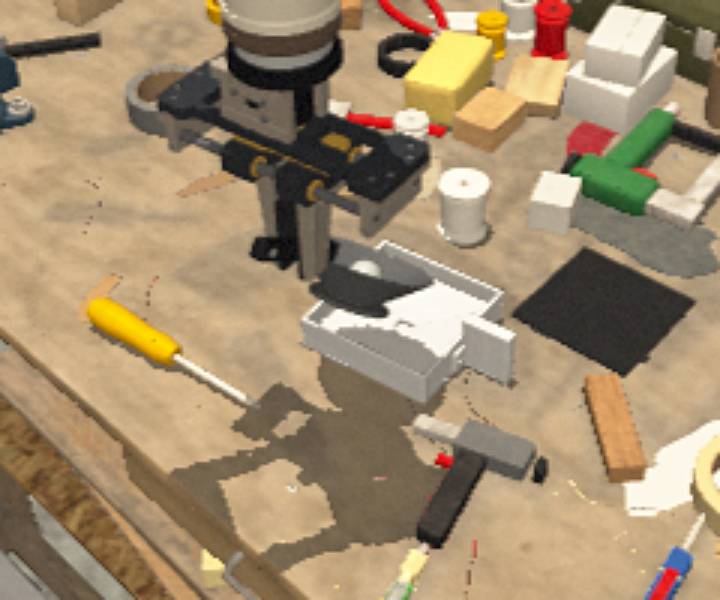

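View pics/w8.png

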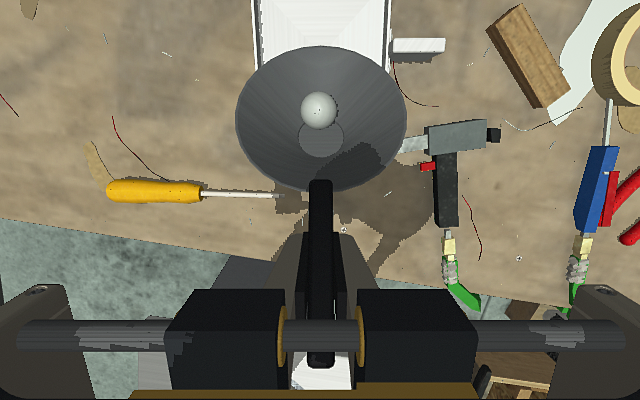

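```bash
python3 -m inch '0 0 0 0' - 60; python3 prof.py 9; python3 -m inch '0 0 0 0' - 18; python3 -m inch '0 0 0 0' - 60; python3 prof.py 10
```

```text
clock: 7.05
ee_pos: [392.3, -50.2, 171.6]
orientation: [0.0, 0.996, 0.088, 0.0]
wrist_force: [-0.3, -0.6, -3.0]
gripper_width: 13.3
[0.985 0.175] prof rel grip [(24, 85), (32, -15), (40, -53), (48, -86), (56, -91), (64, -95), (72, -77), (80, -76), (88, -79), (96, -103), (104, -102), (112, -102), (120, -101), (128, -101), (136, None), (144, -185), (152, -184), (160, -182), (168, -181), (176, -180), (184, -180), (192, None), (200, None)]
[392.3 -50.2 171.6] 13.342584902923166 [-0.045  0.306 -0.048] 7.05
clock: 7.25
ee_pos: [392.3, -50.2, 171.6]
orientation: [0.0, 0.996, 0.088, 0.0]
wrist_force: [-0.1, 0.1, -2.4]
gripper_width: 14.2
clock: 7.35
ee_pos: [392.3, -50.2, 171.6]
orientation: [0.0, 0.996, 0.088, 0.0]
wrist_force: [0.2, 0.1, -3.4]
gripper_width: 13.7
[0.985 0.175] prof rel grip [(24, 85), (32, -16), (40, -53), (48, -86), (56, -92), (64, -83), (72, -77), (80, -77), (88, -82), (96, -103), (104, -102), (112, -102), (120, -102), (128, -101), (136, None), (144, -185), (152, -183), (160, -182), (168, -181), (176, -180), (184, -181), (192, None), (200, None)]
[392.3 -50.2 171.6] 13.722774269451136 [-0.041  0.298  0.015] 7.35
```

View pics/w10.png

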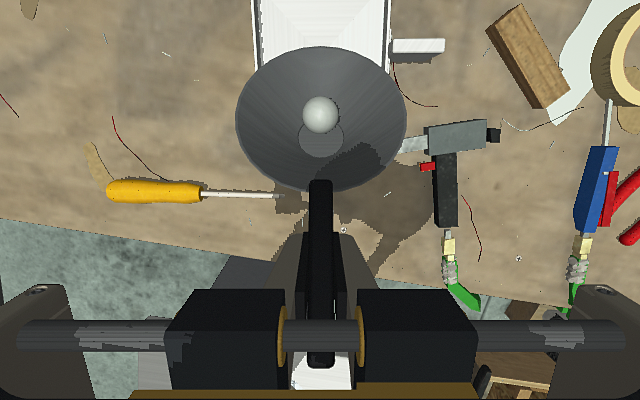

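View pics/s10.png

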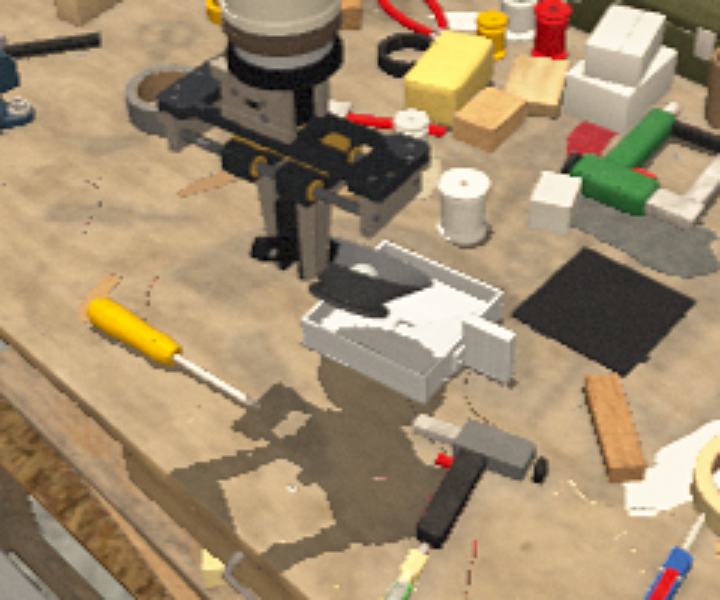

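```bash
python3 -m inch '0 0 0 0;0 0 0 0' - 14; python3 prof.py 11
```

```text
clock: 7.65
ee_pos: [392.2, -50.1, 171.6]
orientation: [-0.0, 0.996, 0.088, -0.0]
wrist_force: [-0.0, -0.8, -3.5]
gripper_width: 13.6
[0.985 0.175] prof rel grip [(24, 85), (32, -18), (40, -64), (48, -91), (56, -96), (64, -82), (72, -79), (80, -81), (88, -105), (96, -106), (104, -106), (112, -106), (120, -106), (128, None), (136, -189), (144, -185), (152, -183), (160, -182), (168, -181), (176, -180), (184, -181), (192, None), (200, None)]
[392.2 -50.1 171.6] 13.55818308180688 [-0.048  0.254  0.02 ] 7.65
```

```bash
python3 prof.py 12; python3 -m inch '0 0 0 0' - 12; python3 prof.py 13
```

```text
[0.985 0.175] prof rel grip [(24, 85), (32, -18), (40, -64), (48, -91), (56, -96), (64, -82), (72, -79), (80, -81), (88, -106), (96, -106), (104, -106), (112, -106), (120, -106), (128, None), (136, -189), (144, -184), (152, -184), (160, -182), (168, -181), (176, -180), (184, -180), (192, None), (200, None)]
[392.3 -50.1 171.6] 13.600228282703824 [-0.062  0.283  0.019] 7.75
clock: 7.95
ee_pos: [392.3, -50.2, 171.6]
orientation: [0.0, 0.996, 0.088, 0.0]
wrist_force: [-0.2, -0.1, -2.3]
gripper_width: 13.9
[0.985 0.175] prof rel grip [(24, 85), (32, -19), (40, -69), (48, -93), (56, -97), (64, -82), (72, -81), (80, -84), (88, -108), (96, -108), (104, -108), (112, -108), (120, -108), (128, None), (136, -189), (144, -185), (152, -184), (160, -182), (168, -181), (176, -180), (184, -181), (192, None), (200, None)]
[392.3 -50.2 171.6] 13.865866588192418 [-0.009  0.313  0.021] 7.95
```

```bash
python3 -m inch '0 0 -6 0;0 0 -10 0' - 10; python3 prof.py 14
```

```text
clock: 8.25
ee_pos: [392.1, -50.1, 161.0]
orientation: [-0.0, 0.996, 0.088, -0.0]
wrist_force: [-0.4, 0.0, -3.4]
gripper_width: 13.8
[0.985 0.175] prof rel grip [(24, 85), (32, -29), (40, -108), (48, -115), (56, -95), (64, -92), (72, -94), (80, -122), (88, -124), (96, -126), (104, -171), (112, -173), (120, -174), (128, -178), (136, -179), (144, -174), (152, -173), (160, -172), (168, -171), (176, -170), (184, None), (192, None), (200, None)]
[392.1 -50.1 161. ] 13.785576339488662 [-0.086  0.283 -0.031] 8.25
```

View pics/s14.png

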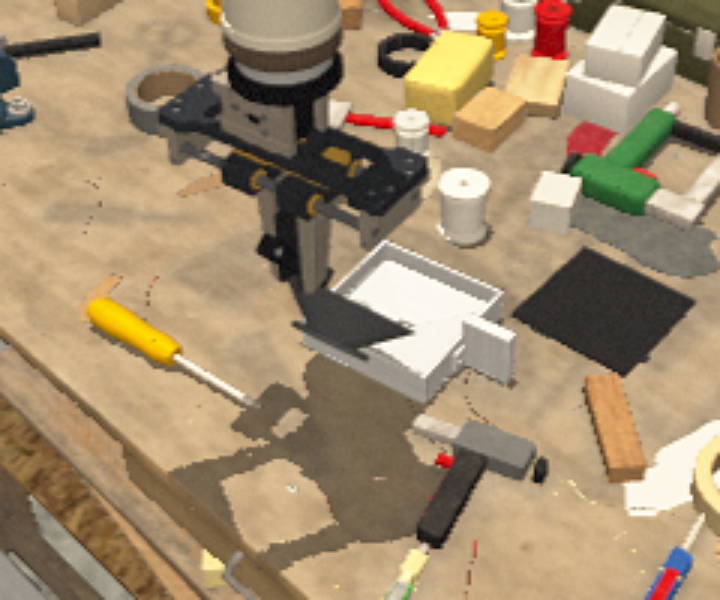

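```bash
python3 -m inch '0 0 0 0' - 60; python3 prof.py 15
```

```text
clock: 8.45
ee_pos: [392.0, -50.0, 161.3]
orientation: [-0.0, 0.996, 0.088, -0.0]
wrist_force: [-0.3, 0.2, -2.1]
gripper_width: 13.7
[0.985 0.175] prof rel grip [(24, 85), (32, -34), (40, -122), (48, -124), (56, -126), (64, -128), (72, -130), (80, -113), (88, -107), (96, -107), (104, -112), (112, -173), (120, -174), (128, -178), (136, -179), (144, -175), (152, -173), (160, -172), (168, -171), (176, -170), (184, None), (192, None), (200, None)]
[392.  -50.  161.3] 13.68458540956992 [-0.058  0.325  0.018] 8.45
```

View pics/w15.png

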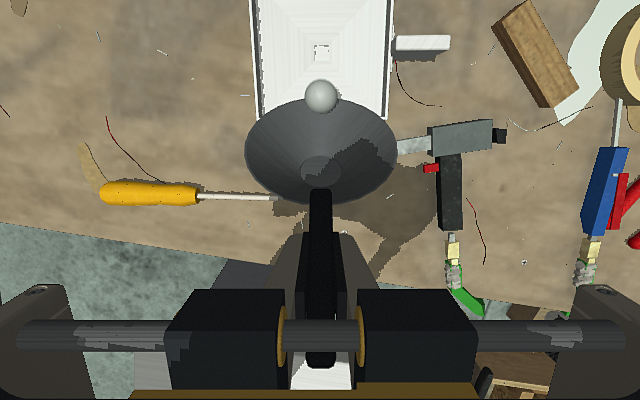

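The ball is just rolling over the lip at (320,97), heading for the pocket at (321,52). I hold still and let it land.

```bash
python3 -m inch '0 0 0 0;0 0 0 0;0 0 0 0;0 0 0 0;0 0 0 0;0 0 0 0;0 0 0 0;0 0 0 0'; python3 prof.py 16
```

```text
clock: 9.35
ee_pos: [392.3, -50.1, 161.6]
orientation: [-0.0, 0.996, 0.088, -0.0]
wrist_force: [0.9, 0.2, -1.3]
gripper_width: 13.3
[0.985 0.175] prof rel grip [(24, 85), (32, -34), (40, -121), (48, -124), (56, -126), (64, -128), (72, -130), (80, -132), (88, -134), (96, -171), (104, -172), (112, -173), (120, -160), (128, -151), (136, -150), (144, -153), (152, -173), (160, -172), (168, -171), (176, -170), (184, None), (192, None), (200, None)]
[392.3 -50.1 161.6] 13.292935460762413 [0.046 0.179 0.015] 9.35
```

View pics/w16.png

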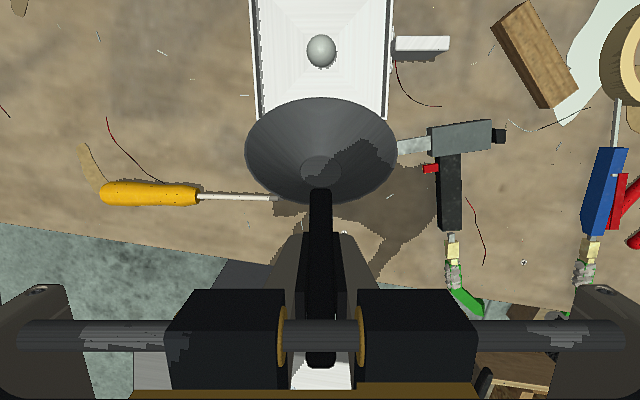

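```bash
python3 -m inch '0 0 20 0;0 8 40 0;3 30 45 4;12 60 45 12;22 95 45 20;34 130 45 28;46 165 45 36;58 200 45 44'
python3 -m inch '12 30 0 8;22 55 0 16;29 75 0 24;34 87 0 32;35 91 0 40;35 91 0 43;35 91 -20 43;35 91 -45 43'
python3 -m inch '0 0 -15 0;0 0 -25 0;0 0 -25 0'
python3 prof.py 17
```

```text
clock: 10.25
ee_pos: [450.6, 151.4, 206.6]
orientation: [0.0, 0.889, 0.457, 0.0]
wrist_force: [0.6, 0.2, -1.9]
gripper_width: 13.4
clock: 11.05
ee_pos: [486.5, 241.2, 162.3]
orientation: [0.001, 0.662, 0.749, 0.001]
wrist_force: [-0.5, -0.5, -1.7]
gripper_width: 13.4
clock: 11.35
ee_pos: [484.3, 240.6, 135.2]
orientation: [-0.001, 0.662, 0.749, -0.001]
wrist_force: [0.2, -0.7, -1.7]
gripper_width: 13.5
[-0.123  0.992] prof rel grip [(24, 85), (32, -31), (40, -120), (48, -123), (56, -125), (64, -127), (72, -129), (80, -132), (88, -133), (96, -154), (104, -155), (112, -155), (120, -154), (128, -155), (136, -155), (144, -155), (152, -155), (160, -155), (168, -155), (176, -155), (184, None), (192, None), (200, None)]
[484.3 240.6 135.2] 13.48049599168671 [-0.158  0.087 -0.066] 11.35
```

View pics/s17.png

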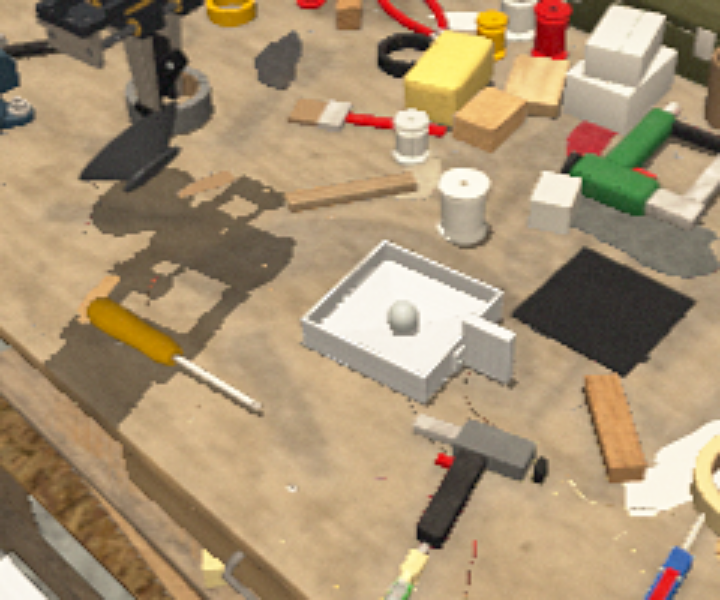

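View pics/w17.png

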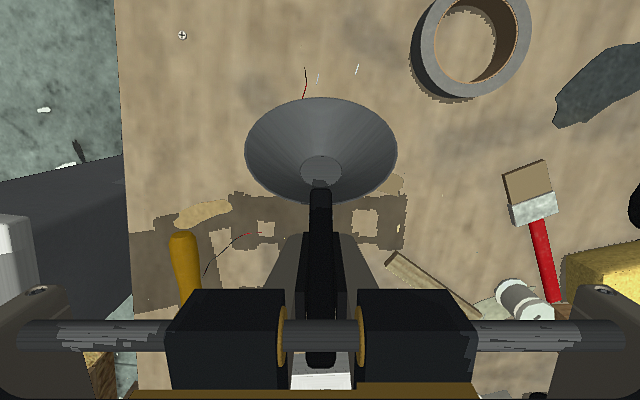

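```bash
python3 -m inch '0 0 -8 0;0 0 -17 0;1 -10 -21 0;3 -21 -25 0;4 -32 -31 0;5 -42 -38 0;6 -52 -46 0;7 -61 -55 0' - 15
python3 prof.py 18
```

```text
clock: 12.25
ee_pos: [493.2, 178.4, 81.5]
orientation: [0.001, 0.662, 0.749, 0.0]
wrist_force: [0.6, -1.3, 3.4]
gripper_width: 14.2
[-0.123  0.992] prof rel grip [(24, 85), (32, -8), (40, -13), (48, -45), (56, -64), (64, -77), (72, -81), (80, -84), (88, -88), (96, -88), (104, -86), (112, -85), (120, -83), (128, -81), (136, -79), (144, -78), (152, -101), (160, -101), (168, None), (176, None), (184, None), (192, None), (200, None)]
[493.2 178.4  81.5] 14.191450183218166 [-0.285 -0.087 -0.03 ] 12.25
```

View pics/s18.png

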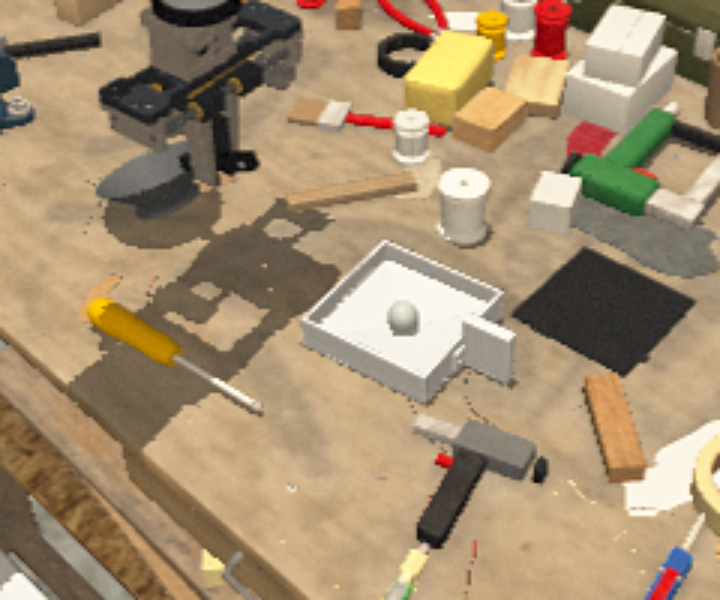

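View pics/w18.png

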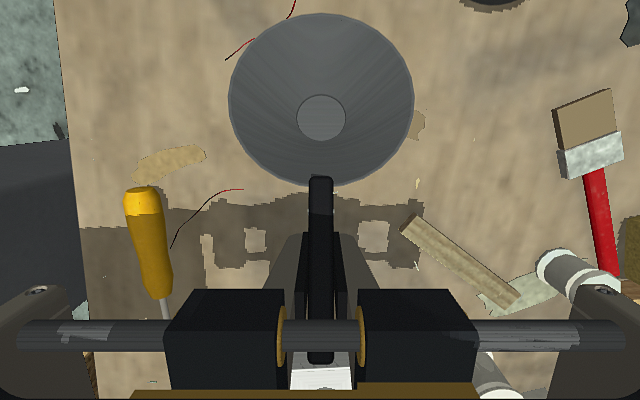

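```bash
python3 -m inch '1 -8 -10 0;2 -15 -20 0;3 -20 -28 0;4 -24 -35 0;4 -27 -41 0;4 -30 -47 0;4 -32 -52 0;4 -32 -54 0' - 10
python3 prof.py 19
```

```text
clock: 13.15
ee_pos: [496.3, 147.4, 27.3]
orientation: [0.0, 0.662, 0.749, -0.0]
wrist_force: [0.6, -1.6, 3.6]
gripper_width: 14.0
[-0.123  0.992] prof rel grip [(24, 85), (32, 6), (40, 6), (48, -1), (56, -17), (64, -23), (72, -30), (80, -36), (88, -42), (96, -42), (104, -42), (112, -42), (120, -41), (128, -35), (136, -30), (144, None), (152, None), (160, None), (168, None), (176, None), (184, None), (192, None), (200, None)]
[496.3 147.4  27.3] 14.020455470370939 [-0.413  0.208  0.08 ] 13.15
```

View pics/s19.png

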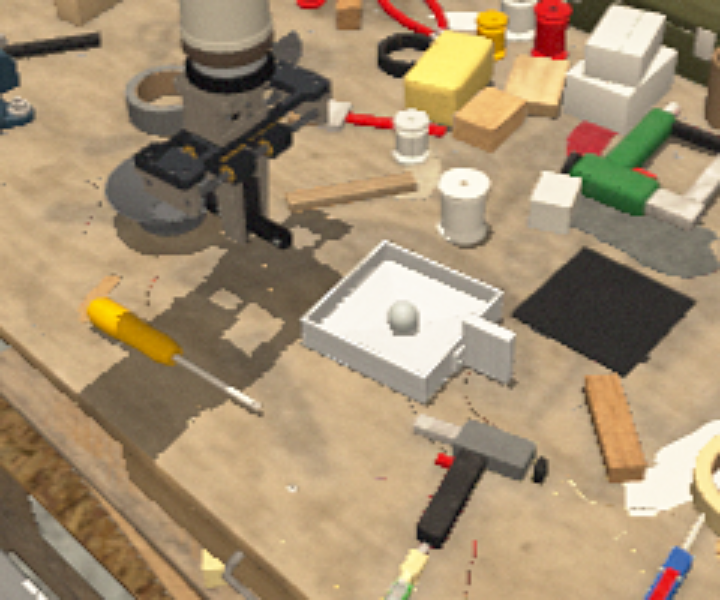

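```bash
python3 -m inch '0 0 -1 0;0 0 -1 0' - 4
python3 -m inch '0 0 0 0;0 0 0 0;0 0 0 0;0 0 0 0;0 0 0 0;0 0 0 0;0 0 0 0;0 0 0 0' 1
python3 -m inch '0 0 20 0;0 0 60 0;0 0 100 0;0 0 140 0;0 0 170 0;0 0 170 0'
python3 prof.py 20
python3 - <<'E'
from h import *
from bench import camera
c=camera("top"); np.savez("top20.npz",**c); cv2.imwrite("pics/t20.png",cv2.resize(c["image"][150:270,185:405,::-1],None,fx=3.6,fy=3.6,interpolation=cv2.INTER_CUBIC))
E
```

```text
clock: 13.45
ee_pos: [496.6, 147.7, 26.9]
orientation: [0.0, 0.662, 0.749, 0.0]
wrist_force: [0.2, -2.2, 2.5]
gripper_width: 13.8
clock: 14.25
ee_pos: [496.3, 147.9, 26.6]
orientation: [0.0, 0.662, 0.749, 0.0]
wrist_force: [-0.0, 0.7, -0.3]
gripper_width: 75.8
clock: 14.85
ee_pos: [499.4, 148.1, 202.0]
orientation: [0.004, 0.662, 0.749, 0.003]
wrist_force: [0.6, -0.5, 0.4]
gripper_width: 92.2
[-0.123  0.992] prof rel grip [(24, 86), (32, 82), (40, -169), (48, -181), (56, -192), (64, -198), (72, -205), (80, -211), (88, -217), (96, -216), (104, -216), (112, -216), (120, -216), (128, -210), (136, -204), (144, -197), (152, -191), (160, -185), (168, -221), (176, -221), (184, -222), (192, -221), (200, None)]
[499.4 148.1 202. ] 92.1901748409353 [-0.121  0.043  0.063] 14.85
```

View pics/w20.png

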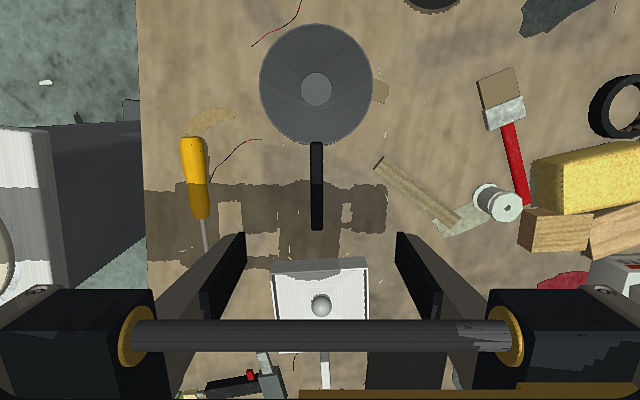

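View pics/t20.png

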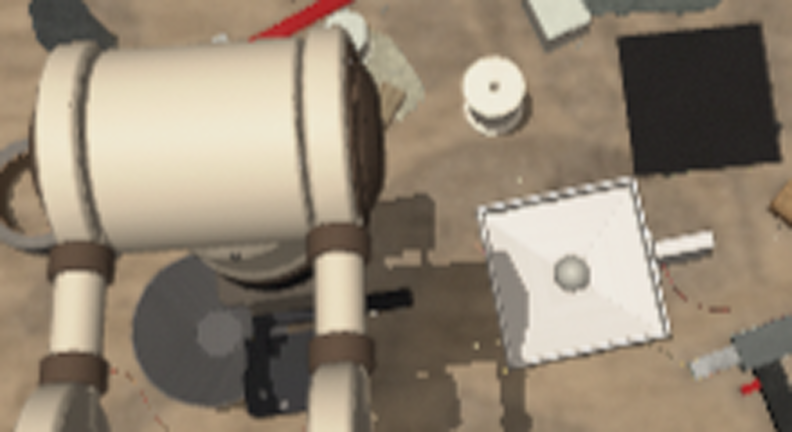

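```bash
python3 -m inch '3 -20 0 0;9 -60 0 1;16 -105 0 2;24 -150 0 3;32 -195 0 3;38 -235 0 3;41 -256 -20 3;41 -256 -40 3'
python3 -m inch '0 0 0 0;0 0 0 0'
python3 prof.py 21
python3 - <<'E'
from bench import arm
import numpy as np
E
```

```text
clock: 15.8
ee_pos: [536.7, -110.9, 154.3]
orientation: [-0.001, 0.644, 0.765, -0.001]
wrist_force: [-0.4, 1.7, 0.6]
gripper_width: 91.7
clock: 16.0
ee_pos: [536.2, -107.5, 155.1]
orientation: [-0.002, 0.642, 0.767, -0.0]
wrist_force: [0.2, 0.4, -0.3]
gripper_width: 91.9
[-0.175  0.985] prof rel grip [(24, 86), (32, -162), (40, -163), (48, -165), (56, -166), (64, -167), (72, -147), (80, -143), (88, -144), (96, -156), (104, -166), (112, -165), (120, -165), (128, -163), (136, -162), (144, -148), (152, -174), (160, -175), (168, -175), (176, -175), (184, -175), (192, None), (200, None)]
[ 536.2 -107.5  155.1] 91.9310206831476 [-0.072  0.011  0.001] 16.0
```

View pics/w21.png

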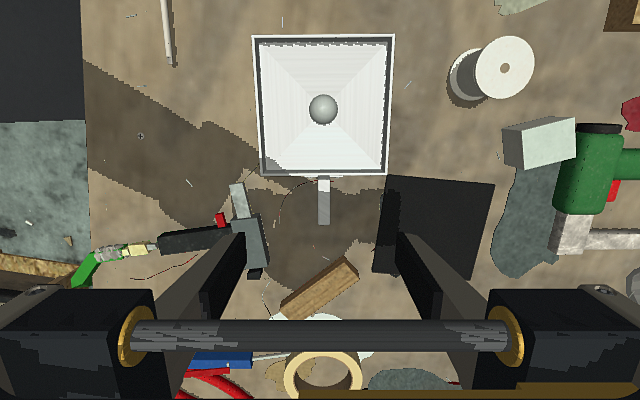

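```bash
python3 -m inch '0 0 0 0;0 0 0 0;0 0 0 0;0 0 0 0' 0.5
python3 - <<'E'
from h import *
from bench import camera,arm
s=arm.read_state(); e=s["ee_pos"];print(e,s["gripper_width"])
c=camera("wrist"); cv2.imwrite("pics/w22.png",c["image"][:,:,::-1])
K=c["mtx"]
for u,v,z in [(324,178,52),(324,226,52),(317,200,52),(330,200,52),(252,35,32),(395,33,32),(388,175,32),(259,176,32)]: print(onplane(c,u,v,z).round(1))
E
```

```text
clock: 16.5
ee_pos: [537.4, -108.1, 156.9]
orientation: [0.0, 0.642, 0.767, 0.0]
wrist_force: [0.1, 0.4, -0.3]
gripper_width: 61.8
[ 537.4132447  -108.08788923  156.88600963] 61.836554190704696
[536.7 -87.2  52. ]
[ 545.2 -134.2   52. ]
[ 534.  -109.3   52. ]
[ 546.1 -107.2   52. ]
[453.  23.  32.]
[575.5  46.4  32. ]
[599.7 -77.5  32. ]
[ 473.8 -100.9   32. ]
```

View pics/w22.png

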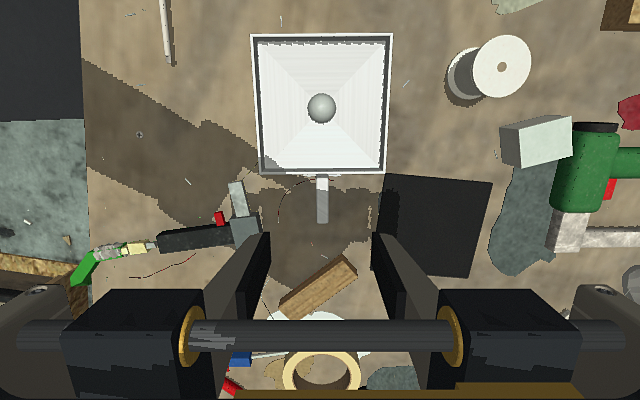

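```bash
python3 -m inch '1 0 -40 0;1 0 -80 0;1 0 -115 0;1 0 -138 0;1 0 -138 0;1 0 -138 0;1 0 -138 0'
python3 -m inch '0 0 0 0;0 0 0 0;0 0 0 0;0 0 0 0;0 0 0 0;0 0 0 0;0 0 0 0;0 0 0 0' 0 60
python3 -m inch '0 0 0 0;0 0 0 0'
python3 prof.py 23
```

```text
clock: 17.25
ee_pos: [539.8, -108.8, 20.6]
orientation: [0.002, 0.642, 0.766, 0.0]
wrist_force: [-0.4, -0.4, 0.1]
gripper_width: 46.0
clock: 18.05
ee_pos: [538.4, -108.2, 18.8]
orientation: [0.0, 0.642, 0.766, 0.0]
wrist_force: [-0.8, 0.1, 2.6]
gripper_width: 11.7
clock: 18.25
ee_pos: [538.4, -108.2, 18.8]
orientation: [0.0, 0.642, 0.766, 0.0]
wrist_force: [-0.5, -0.7, 2.9]
gripper_width: 11.8
[-0.175  0.985] prof rel grip [(24, 84), (32, -26), (40, -27), (48, -28), (56, -29), (64, -30), (72, -12), (80, -7), (88, -8), (96, -14), (104, -30), (112, -29), (120, -28), (128, -27), (136, -26), (144, None), (152, None), (160, None), (168, None), (176, None), (184, None), (192, None), (200, None)]
[ 538.4 -108.2   18.8] 11.77427016811433 [-0.008  0.161  0.099] 18.25
```

View pics/w23.png

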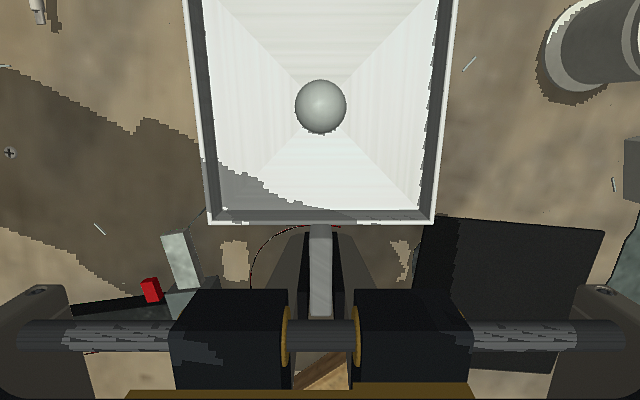

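Firmly on the fin, with the ball centred in the pocket at (320,106). I lift a little, gently, and check for level.

```bash
python3 -m inch '0 0 1 0;0 0 2 0;0 0 4 0;0 0 6 0;0 0 8 0;0 0 10 0;0 0 10 0;0 0 10 0'
python3 prof.py 24
```

```text
clock: 19.15
ee_pos: [538.3, -108.2, 28.7]
orientation: [0.0, 0.642, 0.766, 0.0]
wrist_force: [-0.4, 0.2, -4.8]
gripper_width: 11.7
[-0.175  0.985] prof rel grip [(24, 84), (32, -26), (40, -27), (48, -28), (56, -29), (64, -31), (72, -12), (80, -8), (88, -8), (96, -14), (104, -31), (112, -29), (120, -28), (128, -27), (136, -26), (144, None), (152, None), (160, None), (168, None), (176, None), (184, None), (192, None), (200, None)]
[ 538.3 -108.2   28.7] 11.663781031324667 [-0.309 -0.011 -0.013] 19.15
```

```bash
python3 -m inch '0 0 4 0;0 0 12 0;0 0 24 0;0 0 38 0;0 0 54 0;0 0 70 0;0 0 82 0;0 0 88 0'
python3 -m inch '0 0 2 0;2 -1 2 0;6 -5 2 0;13 -10 2 0;22 -16 2 0;32 -24 2 0;43 -32 2 0;54 -40 2 0'
python3 -m inch '11 -8 0 0;22 -16 0 0;33 -25 0 0;44 -33 0 0;55 -41 0 0;65 -49 0 0;74 -55 0 0;81 -60 0 0'
python3 -m inch '5 -4 0 0;8 -6 0 0;9 -7 0 0;9 -7 0 0;9 -7 0 0;9 -7 0 0'
python3 prof.py 25
python3 - <<'E'
from h import *
from bench import camera
c=camera("top"); np.savez("top25.npz",**c); cv2.imwrite("pics/t25.png",c["image"][:,:,::-1])
E
```

```text
clock: 20.05
ee_pos: [539.3, -108.6, 118.9]
orientation: [0.002, 0.642, 0.766, 0.0]
wrist_force: [-0.1, 0.1, -3.5]
gripper_width: 11.3
clock: 20.85
ee_pos: [593.2, -149.0, 118.2]
orientation: [-0.0, 0.642, 0.766, -0.0]
wrist_force: [0.0, -1.2, -3.8]
gripper_width: 11.9
clock: 21.65
ee_pos: [674.0, -209.0, 117.8]
orientation: [-0.0, 0.642, 0.766, -0.0]
wrist_force: [-0.0, 0.2, -3.9]
gripper_width: 11.7
clock: 22.25
ee_pos: [682.1, -214.9, 118.7]
orientation: [-0.0, 0.642, 0.766, 0.0]
wrist_force: [0.0, 0.5, -2.6]
gripper_width: 11.5
[-0.175  0.985] prof rel grip [(24, 84), (32, -26), (40, -27), (48, -28), (56, -30), (64, -31), (72, -12), (80, -7), (88, -8), (96, -14), (104, -31), (112, -29), (120, -28), (128, -27), (136, -26), (144, None), (152, None), (160, None), (168, None), (176, None), (184, None), (192, None), (200, None)]
[ 682.1 -214.9  118.7] 11.48366555434484 [-0.245 -0.03  -0.053] 22.25
```

View pics/w25.png

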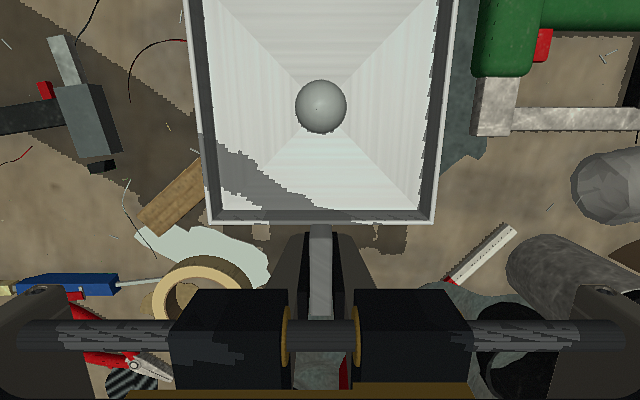

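View pics/t25.png

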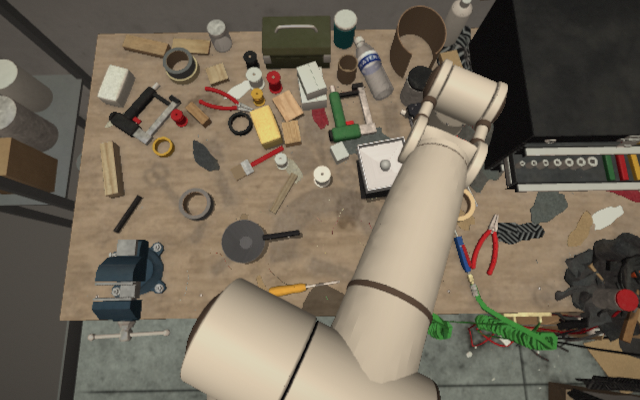

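View pics/s25.png

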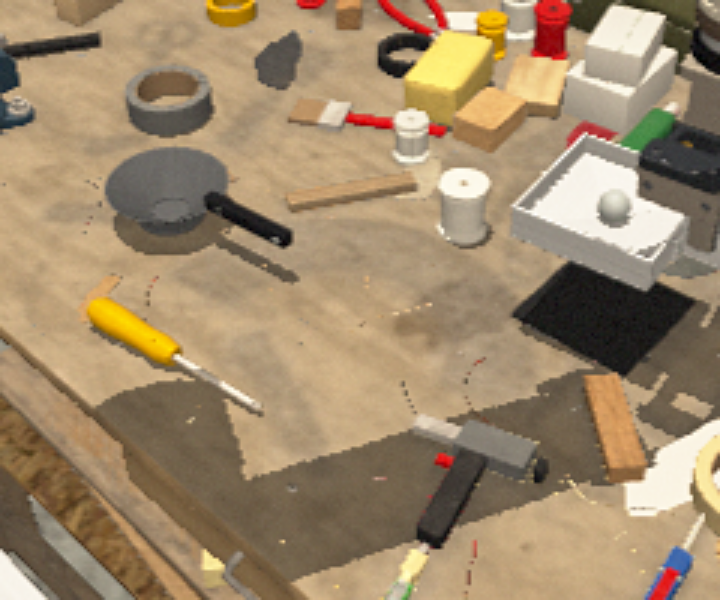

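Run:
```python
from h import *
from bench import arm
c=dict(np.load("top25.npz")); print("ball top view",onplane(c,385,165,118).round(1))
a=dict(np.load("top0.npz"))
W0,W1=cloud(a),cloud(c); v,u=np.mgrid[0:400,0:640]
for n,(x0,x1,y0,y1) in dict(spool=(312,332,164,190),gtape=(178,214,186,222)).items():
    for W in (W0,W1):
        s=(u>=x0)&(u<x1)&(v>=y0)&(v<y1)&(W[...,2]>15)&(W[...,2]<65); print(n,W[s].mean(0).round(1))
c2=dict(np.load("scene0.npz"))
s=arm.read_state(); e=s["ee_pos"]; print("tray centre est",(e[:2]+83*np.array([-.175,.985])).round(1), abs(s["qd"]).max(),s["clock"],s["wrist_force"])
```

```text
ball top view [ 665.7 -132.8  118. ]
spool [661.3  32.3  50.6]
spool [661.5  32.2  50.9]
gtape [590.4 390.8  27.5]
gtape [590.  391.   27.5]
tray centre est [ 667.7 -133.3] 0.0021962395320453475 22.4 [ 0.19428772  0.44689841 -2.69947379]
```

Everything agrees: the tray sits within about 3 mm of the pad's middle, level and still. Handing in.

```bash
python3 -m inch '0 0 0 0;0 0 0 0;0 0 0 0'; python3 -c "
from bench import arm
print(arm.finish_job())"
```

```text
clock: 22.7
ee_pos: [682.3, -215.1, 118.6]
orientation: [0.0, 0.642, 0.766, -0.0]
wrist_force: [-0.2, 0.5, -3.4]
gripper_width: 11.6
the job is handed in; nothing more can be done
None
```

The job is done and handed in at 22.7 s, though `finish_job` reports no verdict.

**Pan:** The moves can only turn about the vertical, so I could not roll the pan about its handle. I gripped the handle tightly and lifted. Over the tray I eased the grip in steps, so the pan pivoted head-down between the pads to about 54°. The ball rolled over the front rim and into the pocket. I then pressed the pan's foot against the worktop to bring it back level, and let it go.

**Tray:** I lifted it by the fin at 60 N and carried it to the pad.

**Last checks before handing in:**
- **Tray position:** The middle is at about (668, -133) mm from the arm pose and (666, -133) mm from the top camera. The pad is at (668, -134) mm.
- **Tray height and level:** The underside is about 100 mm up. The depth profile across the tray looks level, and the arm was still.
- **Ball:** It is in the pocket in both the wrist and top views.
- **Pan:** It stands upright, empty and untouched.
- **Spool and grey tape:** Both moved less than 1 mm.
- **Paper tape:** It was partly hidden in the last top view, so I did not measure it again. I never moved near it at worktop height.

No check failed or disagreed.

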